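Line up the cast samples by height

ROBOT

A 6-joint arm with a two-finger parallel gripper is mounted at the origin on a cart in front of the work surface, level with it; the furniture and walls round the work are solid. World frame = base frame: x ahead of the robot, y to its left, z up, the work surface at z = 0. Lengths are in mm, angles in rad, forces in N, time in s.
With the tool pointing down it reaches from about 350 to 875 mm from the base axis. Payload 4.2 kg.
Tool frame: the origin (TCP) lies between the finger pads; the fingertips stand 25 mm ahead of it and the grasp point (between the pads) lies 6 mm ahead of it; z points along the fingers, y is the line along which they close (so a half turn about z gives the same grasp; the last joint's range is limited). The gripper opens to 85 mm and grips with 20 to 120 N. Pads are 22 mm wide; open, the fingers measure 114 mm over their backs; the gripper's body (76 mm by 85 mm) begins 54 mm behind the grasp point. The pads swing forward as they close: fully open they stand 13 mm farther back than shut.
Start: joints at [-0.947, 0.385, 0.008, 0, -1.194, -0.259], TCP at [222.991, -583.845, 256.312] pointing down, gripper open.
Joint ranges: [-3.14, 3.14], [-1.21, 2.06], [-1.07, 1.41], [-3.16, 2.05], [-2.99, -0.16], [-3.1, 3.1]. Speed limits (rad/s): [2.79, 2.79, 3.14, 3.14, 3.14, 3.14].

INTERFACE

Orientations are given as a unit quaternion [x, y, z, w].
In Python, from bench import arm gives the robot as it stands.
- The arm moves only by the shell command python3 -m pendant 'ROWS'. ROWS is JSON, a list of rows, each a list of 7 numbers: the shift along the tool's x, y, z in m, then the turn, a rotation vector about the tool's x, y, z in degrees, then the finger opening in m, from 0 to 0.0854. In form: [[x, y, z, wx, wy, wz, fingers], ...]. A call has 1 to 12 rows; each row shifts and turns the commanded pose from where the row before left it, along the tool's axes as they then stand; what a row does not reach is not made up. A row lasts 1/10 s, in which the tool goes at most 50 mm and 8.59 degrees, less where a joint would pass 70% of its speed; a pose out of reach is approached as far as the arm can. A call is refused whole if a number of a shift passes 0.05 or a number of a turn 8.59, either way. A call with a gripper value outside its range is refused whole. The fingers move at their own pace and stop on an object; the grip force is fixed at half the most. Time passes only in rows, so rows that do not move let the fingers close. It gives the time, the measured TCP pose, the force, the opening and the grip force at its end, in the units of the state.
- arm.read_state(): the state, without advancing time (a new reading comes with each control period).
- arm.get_image(name): name is "scene" or "top"; returns a dict with "image" (420x560x3 uint8, red, green, blue), "fx", "fy", "cx", "cy" (pixels), "xyz" and "rotation" of the camera in the world. Camera axes: x right, y down, z forward; pixel columns grow to the right and rows downward; lengths in mm; the calibration is good to about 2 mm. A picture is of the moment at which its call begins. There is no depth.
- arm.job_done(): hands the job in; it is judged then, once.
The state is a dict: "clock": time; "joints": joint angles; "joint_vel": joint speeds; "joint_efforts": joint torques, N m; "position": TCP position; "ee_rot": TCP orientation; "contact_force": force on the tool from outside, world axes, zero at the start; "wrist_torque": the same for the moment, N m; "gripper_width": finger opening in mm; "grasp_force": force on a finger pad.
Only numpy, scipy, OpenCV 4.12 (cv2) and the standard library are available. Lean on these libraries where they do the work, as an engineer would, in place of code of your own. Each camera call takes 0.05 s, during which the arm holds its last target. There are 200 camera calls.

TASK

Stand the four loose mortar samples upright on the row of four wooden tiles, one in the middle of each tile, in order of height: the tallest on the tile next to the white roll of tape, then each next shorter one, down to the shortest beside the grey roll. Set each one down gently rather than letting it drop.

Things in the scene. Friction and masses are not known exactly. Their poses are not given: they have to be found in the camera images.
- core: cast mortar test cylinder, the tallest sample: 50 mm diameter, 100 mm high, standing upright on the bench. Origin: centre of its underside; z up, along its axis. About 0.4 kg, mortar grey.
- holder: cast mortar tealight holder, the second tallest sample: round, outside diameter 57 mm, 60 mm high, with a round hollow in its top, standing upright. Grip it across its outside. Origin: centre of its underside; z up, along its axis. Mortar grey.
- cube: cast mortar test cube, the third tallest sample: 40 x 40 x 40 mm. Origin: centre of its underside; z up, x and y square to its side faces. Mortar grey.
- spacer: cast mortar spacer block, the shortest sample: 22 mm along its x, 30 mm along its y, 30 mm high, with a round notch in its top that runs right through along its x. Its two faces 22 mm apart (square to its x) are plain. Origin: centre of its underside; z up. Mortar grey.
- tile_1: light-wood tile, 84 x 84 x 6 mm, fixed on a 12 mm high black board (100 x 396 mm); its flat top is 18 mm above the bench. Four alike in a straight row, 96 mm between centres, roughly along y; tile_1 is always the left (+y) end. Origin: centre of its underside, 6 mm below its top; z up, y along the row, x across it. The left end of the row.
- tile_2: light-wood tile, 84 x 84 x 6 mm, fixed on a 12 mm high black board (100 x 396 mm); its flat top is 18 mm above the bench. Four alike in a straight row, 96 mm between centres, roughly along y; tile_1 is always the left (+y) end. Origin: centre of its underside, 6 mm below its top; z up, y along the row, x across it. Second from the left.
- tile_3: light-wood tile, 84 x 84 x 6 mm, fixed on a 12 mm high black board (100 x 396 mm); its flat top is 18 mm above the bench. Four alike in a straight row, 96 mm between centres, roughly along y; tile_1 is always the left (+y) end. Origin: centre of its underside, 6 mm below its top; z up, y along the row, x across it. Third from the left.
- tile_4: light-wood tile, 84 x 84 x 6 mm, fixed on a 12 mm high black board (100 x 396 mm); its flat top is 18 mm above the bench. Four alike in a straight row, 96 mm between centres, roughly along y; tile_1 is always the left (+y) end. Origin: centre of its underside, 6 mm below its top; z up, y along the row, x across it. The right end of the row.
- white_roll: roll of white label tape with a blue pattern, lying flat on the bench just past one end of the row (left or right, it varies), 106 mm diameter, 48 mm high. Its centre is 121 mm from the centre of the tile at that end. It shows the end for the tallest sample. Stuck down, it stays put. Origin: centre of its underside.
- grey_roll: roll of plain grey tape, lying flat on the bench just past the other end of the row, 104 mm diameter, 50 mm high. Stuck down, it stays put. Origin: centre of its underside.
Things that resemble listed ones, but are neither listed nor needed, are in the scene too. Leave any turquoise look-alike of the cube alone.

How it is judged (in metres and radians):
At the end, for the whole second after the job is handed in: Counting from the tile next to the white roll, the tiles carry the 100 mm cylinder, the 60 mm round holder, the 40 mm cube and the 30 mm spacer, each within 15 mm of its tile's centre, resting on the tile, upright within 0.1 rad, at rest and released (((horizontal distance between white_roll and tile_1 below 0.18 m and horizontal distance between white_roll and tile_4 above 0.25 m and horizontal distance between core and tile_1 below 0.015 m and z of core in the frame of tile_1 between 0.002 and 0.011 m and horizontal distance between holder and tile_2 below 0.015 m and z of holder in the frame of tile_2 between 0.002 and 0.011 m and horizontal distance between cube and tile_3 below 0.015 m and z of cube in the frame of tile_3 between 0.002 and 0.011 m and horizontal distance between spacer and tile_4 below 0.015 m and z of spacer in the frame of tile_4 between 0.002 and 0.011 m) or (horizontal distance between white_roll and tile_4 below 0.18 m and horizontal distance between white_roll and tile_1 above 0.25 m and horizontal distance between core and tile_4 below 0.015 m and z of core in the frame of tile_4 between 0.002 and 0.011 m and horizontal distance between holder and tile_3 below 0.015 m and z of holder in the frame of tile_3 between 0.002 and 0.011 m and horizontal distance between cube and tile_2 below 0.015 m and z of cube in the frame of tile_2 between 0.002 and 0.011 m and horizontal distance between spacer and tile_1 below 0.015 m and z of spacer in the frame of tile_1 between 0.002 and 0.011 m)) and angle between each of core, holder, cube, spacer's own z axis and vertical below 0.1 rad and linear speed of each of core, holder, cube, spacer below 0.02 m/s and angular speed of each of core, holder, cube, spacer below 0.2 rad/s and contact force between each of core, holder, cube, spacer and the fingers below 0.1 N); the robot touches nothing.
It fails at once if a sample falls freely (faster than 0.7 m/s while the fingers do not hold it: a drop of more than about 25 mm) ((linear speed of core above 0.7 m/s and contact force between core and the fingers below 0.1 N) or (linear speed of holder above 0.7 m/s and contact force between holder and the fingers below 0.1 N) or (linear speed of cube above 0.7 m/s and contact force between cube and the fingers below 0.1 N) or (linear speed of spacer above 0.7 m/s and contact force between spacer and the fingers below 0.1 N)).
It also fails if it takes over 99 s, if anything falls off the work surface, if the arm or the gripper's body presses on something with over 40 N, if the wrist force passes 120 N, or if a joint passes its speed limit or range.

## Working session

There is one attempt and no reset: what is moved stays moved. The work goes in short steps, Python scripts to look and compute and a shell command to move; the robot and the scene stay as the last step left them, time stands still between calls to the robot, and variables do not carry over. Pictures are saved under pics/ and viewed, at most 17 in all, crops included, and the job is handed in when it is done.

```bash
mkdir -p pics; ls; python3 - <<'E'
from bench import arm
import cv2
for n in("scene","top"):
    d=arm.get_image(n); cv2.imwrite(f"pics/{n}0.png",d["image"][:,:,::-1])
    print(n,d["fx"],d["fy"],d["cx"],d["cy"],d["xyz"],d["rotation"])
print(arm.read_state())
E
```

```text
pics
scene 465.82507556040144 465.82507556040144 279.32438395355666 208.08732850475556 [  53.52556246  698.50859765 1044.22885165] [-0.27636932  0.89835958 -0.32823749  0.09396917]
top 432.51486758693403 432.51486758693403 279.9242714516754 204.81002008023916 [ 388.62683839  -44.13281164 1048.44205436] [ 0.71281323 -0.69709173  0.04665876 -0.06150919]
{'clock': 0.1, 'joints': array([-9.47387282e-01,  3.85489104e-01,  6.75766148e-03, -4.04546518e-04,
       -1.19397441e+00, -2.58611569e-01]), 'joint_vel': array([ 0.0001724 , -0.00075035,  0.00340635,  0.00021555,  0.00014781,
       -0.00069881]), 'joint_efforts': array([-4.45814221e-04, -3.93319380e+01,  1.88929510e+01,  4.19789940e+00,
       -2.55735315e-03,  2.56028721e-05]), 'position': array([ 222.82969333, -583.43195314,  255.3278373 ]), 'ee_rot': array([-1.81315581e-01,  9.83424483e-01,  9.43664156e-04, -2.37521683e-04]), 'contact_force': array([ 0.34037216, -0.15290252, -0.33928519]), 'wrist_torque': array([ 0.02200572,  0.01707931, -0.00317333]), 'grasp_force': 0.0, 'gripper_width': 85.13932604654481}
```

View pics/top0.png

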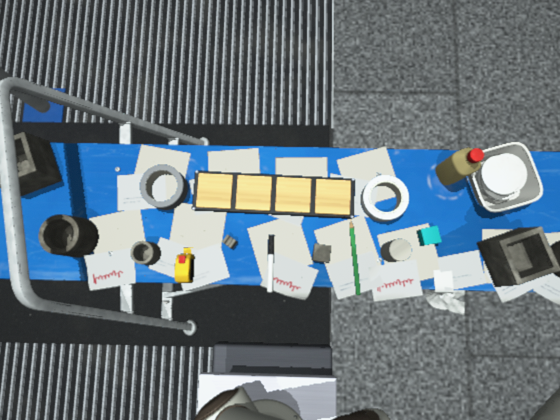

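View pics/scene0.png

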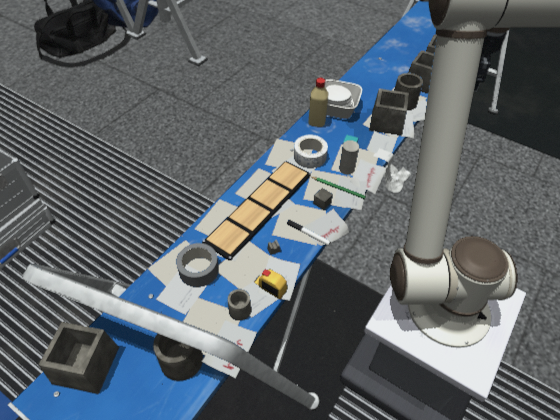

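Top view: the white roll (385,197) is at the right, −y end, and the grey roll (163,186) at the left. Tiles run from (213,190) to (333,196). The core is near (398,250), cube (322,253), spacer (230,241) and holder (145,253). So core goes to tile_4, holder to tile_3, cube to tile_2 and spacer to tile_1.

```bash
cat > h.py <<'E'
import numpy as np,cv2
from bench import arm
from scipy.spatial.transform import Rotation as R
def ray(d,u,v):
    return R.from_quat(d["rotation"]).apply([(u-d["cx"])/d["fx"],(v-d["cy"])/d["fy"],1.])
def onz(d,u,v,z):
    r=ray(d,u,v); return np.array(d["xyz"])+r*(z-d["xyz"][2])/r[2]
def proj(d,p):
    q=R.from_quat(d["rotation"]).inv().apply(np.array(p)-d["xyz"]); return d["fx"]*q[0]/q[2]+d["cx"],d["fy"]*q[1]/q[2]+d["cy"]
E
python3 - <<'E'
from h import *
d=arm.get_image("top");im=d["image"];hsv=cv2.cvtColor(im,cv2.COLOR_RGB2HSV)
m=cv2.inRange(hsv,(12,60,120),(30,255,255)); m[:160]=0;m[225:]=0;m[:,:190]=0;m[:,365:]=0
for c in cv2.findContours(m,0,2)[0]:
    if cv2.contourArea(c)>300:
        r=cv2.minAreaRect(c);print("tile",r,onz(d,*r[0],18).round(1))
b=im[:,:,::-1]
A=cv2.resize(b[225:285,120:270],None,fx=5,fy=5,interpolation=cv2.INTER_CUBIC)
B=cv2.resize(b[225:285,300:450],None,fx=5,fy=5,interpolation=cv2.INTER_CUBIC)
cv2.imwrite("pics/c1.png",np.vstack([A[:300],B[:300]]))
s=arm.get_image("scene")["image"][:,:,::-1]
A=cv2.resize(s[225:325,215:295],None,fx=4,fy=4,interpolation=cv2.INTER_CUBIC)
B=cv2.resize(s[125:225,295:395],None,fx=4,fy=4,interpolation=cv2.INTER_CUBIC)
cv2.imwrite("pics/c2.png",np.hstack([A,B]))
E
```

```text
tile ((332.5, 196.5), (35.0, 35.0), 90.0) [ 570.3 -146.9   18. ]
tile ((292.8336181640625, 194.49305725097656), (35.42759323120117, 34.88639831542969), 2.38594388961792) [573.3 -51.1  18. ]
tile ((253.20993041992188, 192.51104736328125), (35.372093200683594, 34.74138641357422), 3.012787342071533) [576.2  45.   18. ]
tile ((214.00001525878906, 190.50003051757812), (35.4057731628418, 34.656707763671875), 2.862405300140381) [579.3 140.6  18. ]
```

View pics/c1.png

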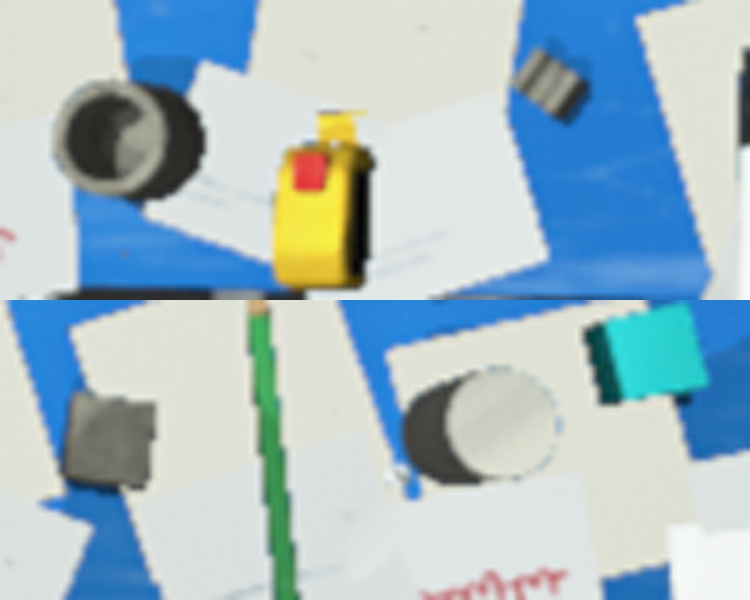

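View pics/c2.png

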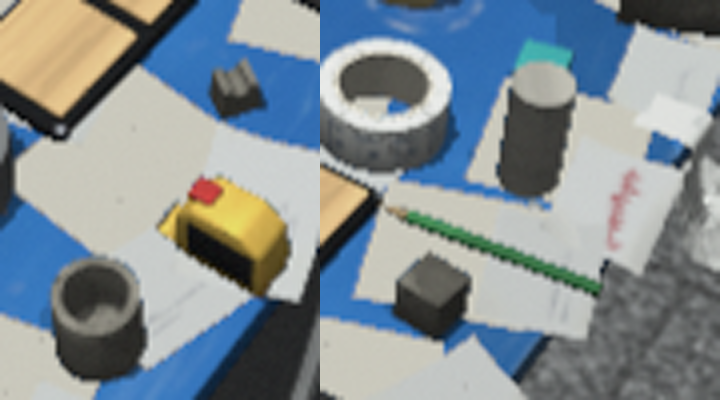

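Zoomed crops: top rims are at holder (141.7,252.1) and core (400.2,249.6). The cube's top face is at (322.4,252.6), turned about 6.5°. The spacer is around (230,241), long side down-right. A tubular frame at the left ends at top pixels (205,142) and (190,325), so I'll triangulate it too.

```bash
python3 - <<'E'
from h import *
d=arm.get_image("top");s=arm.get_image("scene")
def tri(a,b):
    r1,r2=ray(d,*a),ray(s,*b);t=np.linalg.lstsq(np.c_[r1,-r2],np.array(s["xyz"])-d["xyz"],rcond=None)[0]
    p,q=d["xyz"]+r1*t[0],s["xyz"]+r2*t[1];return ((p+q)/2).round(),np.linalg.norm(p-q).round()
print("cap+x",tri((205,142),(30,270)),"cap-x",tri((190,325),(312,402)))
print("core",onz(d,400.2,249.6,100),tri((400.2,249.6),(350.8,145)))
print("holder",onz(d,141.7,252.1,60),tri((141.7,252.1),(239,296)))
print("cube",onz(d,322.4,252.6,40))
for n,im,roi in(("top",d,(222,232,244,252)),("top",d,(310,240,335,266))):
    x0,y0,x1,y1=roi;c=cv2.resize(im["image"][y0:y1,x0:x1],None,fx=8,fy=8,interpolation=cv2.INTER_CUBIC)
    h=cv2.cvtColor(c,cv2.COLOR_RGB2HSV);m=cv2.inRange(h,(0,0,0),(180,90,165))
    c=max(cv2.findContours(m,0,2)[0],key=cv2.contourArea);r=cv2.minAreaRect(c);u,v=(np.array(r[0])-3.5)/8+[x0,y0]
    bp=(cv2.boxPoints(r)-3.5)/8+[x0,y0];z=25 if x0<300 else 30
    print((u,v),np.array(r[1])/8,r[2],onz(d,u,v,z).round(1),[onz(d,*p,z).round(1)[:2] for p in bp])
for n,p,z in(("tubeA",(270,238),5),("yellow",(184,265),40),("grey",(163,186),50),("white",(385,197),48),("turq",(430,235),40)): print(n,onz(d,*p,z).round())
st=arm.read_state();print(R.from_quat(st["ee_rot"]).as_matrix().round(3))
E
```

```text
cap+x (array([856., 355., -80.]), np.float64(393.0)) cap-x (array([ 209.,  267., -379.]), np.float64(6.0))
core [ 441.78292495 -286.06789713  100.        ] (array([ 443., -284.,  105.]), np.float64(3.0))
holder [424.89789115 292.22341105  60.        ] (array([426., 291.,  66.]), np.float64(3.0))
cube [ 434.13338697 -122.05009982   40.        ]
(np.float64(229.30750036239624), np.float64(241.2150011062622)) [12.62500191  9.55000114] 36.869895935058594 [456.6  97.2  25. ] [array([456.1, 116. ]), array([474.5, 103.1]), array([457.1,  78.4]), array([438.8,  91.2])]
(np.float64(321.1141014099121), np.float64(253.07064819335938)) [18.96979332 20.17258644] 8.219208717346191 [ 433.4 -119.8   30. ] [array([412.8, -94.8]), array([ 459.5, -101. ]), array([ 454.1, -145. ]), array([ 407.6, -138.5])]
tubeA [468.   2.   5.]
yellow [398. 198.  40.]
grey [582. 256.  50.]
white [ 566. -266.   48.]
turq [ 480. -371.   40.]
[[-0.934 -0.357 -0.   ]
 [-0.357  0.934  0.001]
 [ 0.     0.001 -1.   ]]
```

Core is at (442,-286), holder (425,292), cube (434,-121) at about −7.5°, and spacer (456.6,97) with its 22 mm direction at −35°. The frame's near end is well below bench level. First I turn the gripper to close along world x.

```bash
python3 -m pendant '[[0,0,0,0,0,-8.59,0.0854],[0,0,0,0,0,-8.59,0.0854],[0,0,0,0,0,-8.59,0.0854],[0,0,0,0,0,-8.59,0.0854],[0,0,0,0,0,-8.59,0.0854],[0,0,0,0,0,-8.59,0.0854],[0,0,0,0,0,-8.59,0.0854],[0,0,0,0,0,-8.59,0.0854],[0,0,0,0,0,0,0.0854],[0,0,0,0,0,0,0.0854]]'
python3 - <<'E'
from h import *
st=arm.read_state();print(R.from_quat(st["ee_rot"]).as_matrix().round(3),st["joints"])
E
```

```text
clock: 1.3
position: [223.0, -583.8, 256.2]
ee_rot: [-0.704, 0.711, 0.0, 0.0]
contact_force: [-0.2, -0.6, -0.7]
gripper_width: 85.5
grasp_force: 0.0
[[-0.01 -1.   -0.  ]
 [-1.    0.01  0.  ]
 [-0.    0.   -1.  ]] [-9.47400955e-01  3.84749763e-01  7.78750425e-03 -3.91256968e-05
 -1.19402286e+00  9.37659305e-01]
```

```bash
python3 -m pendant '[[0,0,0,0,0,-0.5,0.0854],[-0.033,-0.0243,0,0,0,0,0.0854],[-0.033,-0.0243,0,0,0,0,0.0854],[-0.033,-0.0243,0,0,0,0,0.0854],[-0.033,-0.0243,0,0,0,0,0.0854],[-0.033,-0.0243,0,0,0,0,0.0854],[-0.033,-0.0243,0,0,0,0,0.0854],[-0.033,-0.0243,0,0,0,0,0.0854],[-0.033,-0.0243,0,0,0,0,0.0854],[-0.033,-0.0243,0,0,0,0,0.0854],[0,0,0.02,0,0,0,0.0854],[0,0,0,0,0,0,0.0854]]'
python3 - <<'E'
from h import *
d=arm.get_image("scene");cv2.imwrite("pics/s1.png",cv2.resize(d["image"][60:260,240:460,::-1],None,fx=2.7,fy=2.7))
E
```

```text
clock: 2.5
position: [440.4, -284.7, 234.3]
ee_rot: [0.708, -0.706, -0.002, 0.001]
contact_force: [-0.7, 0.1, -0.7]
gripper_width: 85.4
grasp_force: 0.0
```

View pics/s1.png

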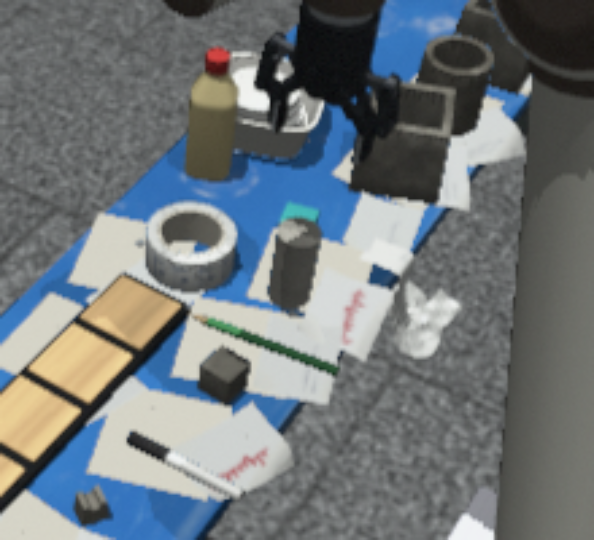

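The open gripper (zoomed crop around (330,90)) is straight above the core at (297,260), standing clear of the white roll and the turquoise cube. Lower and grip.

```bash
python3 -m pendant '[[0.001,-0.0015,0.038,0,0,0,0.0854],[0,0,0.04,0,0,0,0.0854],[0,0,0.04,0,0,0,0.0854],[0,0,0.03,0,0,0,0.0854],[0,0,0.01,0,0,0,0.0854],[0,0,0,0,0,0,0.0854]]'
python3 -m pendant '[[0,0,0,0,0,0,0.04],[0,0,0,0,0,0,0.04],[0,0,0,0,0,0,0.04],[0,0,0,0,0,0,0.04],[0,0,0,0,0,0,0.04],[0,0,0,0,0,0,0.04],[0,0,0,0,0,0,0.04],[0,0,0,0,0,0,0.04]]'
```

```text
clock: 3.15
position: [442.1, -288.1, 77.8]
ee_rot: [0.707, -0.707, -0.001, 0.001]
contact_force: [-0.2, 0.2, 0.9]
gripper_width: 85.3
grasp_force: 0.0
clock: 3.95
position: [443.5, -287.9, 80.3]
ee_rot: [0.708, -0.706, 0.002, -0.001]
contact_force: [-1.7, -0.1, 5.8]
gripper_width: 49.2
grasp_force: 61.8
```

```bash
python3 -m pendant '[[0,0,-0.02,0,0,0,0.04],[0,0,-0.03,0,0,0,0.04],[0,0,-0.03,0,0,0,0.04],[-0.02,-0.018,0,0,0,0,0.04],[-0.03,-0.027,0,0,0,0,0.04],[-0.03,-0.027,0,0,0,0,0.04],[-0.03,-0.027,0,0,0,0,0.04],[-0.02,-0.018,0,0,0,0,0.04],[-0.01,-0.01,0,0,0,0,0.04],[0,0,0,0,0,0,0.04],[0,0,0,0,0,0,0.04]]'
python3 - <<'E'
from h import *
st=arm.read_state();print(st["position"])
E
python3 -m pendant '[[0,0,0,0,0,0,0.04]]'
```

```text
clock: 5.05
position: [568.3, -147.2, 157.9]
ee_rot: [0.708, -0.706, -0.001, 0.0]
contact_force: [-0.8, -0.8, -2.9]
gripper_width: 48.6
grasp_force: 63.2
[ 568.34374883 -147.23187746  157.87670153]
clock: 5.15
position: [568.1, -147.9, 158.1]
ee_rot: [0.707, -0.707, -0.001, 0.0]
contact_force: [-0.1, 1.0, -2.8]
gripper_width: 48.8
grasp_force: 63.2
```

```bash
python3 -m pendant '[[-0.001,-0.002,0.02,0,0,0,0.04],[0,0,0.02,0,0,0,0.04],[0,0,0.012,0,0,0,0.04],[0,0,0.005,0,0,0,0.04],[0,0,0,0,0,0,0.04],[0,0,0,0,0,0,0.04]]'
python3 -m pendant '[[0,0,0.002,0,0,0,0.04],[0,0,0,0,0,0,0.04]]'
python3 - <<'E'
from h import *
d=arm.get_image("scene");cv2.imwrite("pics/s2.png",cv2.resize(d["image"][100:240,240:400,::-1],None,fx=4,fy=4))
E
```

```text
clock: 5.75
position: [571.8, -146.4, 102.1]
ee_rot: [0.708, -0.706, 0.001, -0.0]
contact_force: [0.2, -0.8, -2.8]
gripper_width: 48.5
grasp_force: 63.2
clock: 5.95
position: [571.5, -146.1, 99.8]
ee_rot: [0.708, -0.706, 0.0, -0.0]
contact_force: [-1.0, 0.0, -3.7]
gripper_width: 48.5
grasp_force: 63.2
```

View pics/s2.png

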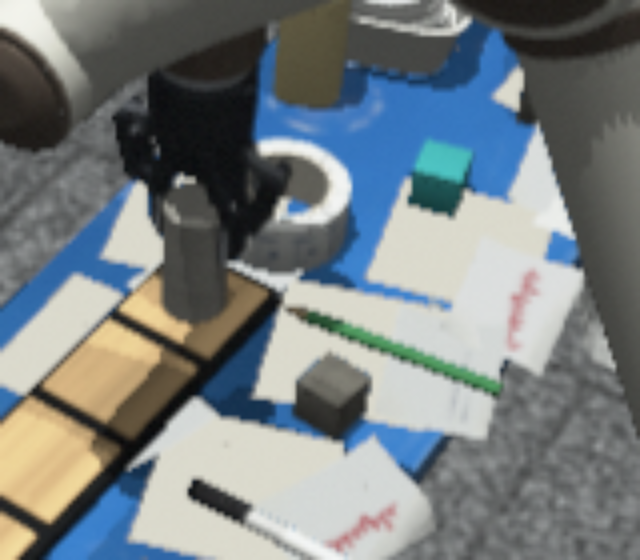

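The core hangs upright just over the middle of tile_4 (crop (195,260)), with a small gap at most. I lower it in 1 mm steps until the force changes.

```bash
python3 -m pendant '[[0,0,0.001,0,0,0,0.04],[0,0,0,0,0,0,0.04]]'|egrep 'pos|contact'
python3 -m pendant '[[0,0,0.001,0,0,0,0.04],[0,0,0,0,0,0,0.04]]'|egrep 'pos|contact'
python3 -m pendant '[[0,0,0.001,0,0,0,0.04],[0,0,0,0,0,0,0.04]]'|egrep 'pos|contact'
```

```text
position: [571.5, -146.1, 98.6]
contact_force: [0.0, -0.3, -3.0]
position: [571.5, -146.1, 98.5]
contact_force: [-2.9, 0.2, 4.2]
position: [571.5, -146.1, 98.5]
contact_force: [-4.4, 2.6, 10.1]
```

```bash
python3 -m pendant '[[0,0,-0.001,0,0,0,0.0854],[0,0,0,0,0,0,0.0854],[0,0,0,0,0,0,0.0854],[0,0,0,0,0,0,0.0854],[0,0,0,0,0,0,0.0854],[0,0,0,0,0,0,0.0854]]'|egrep 'grip|contact'
python3 -m pendant '[[0,0,-0.02,0,0,0,0.0854],[0,0,-0.035,0,0,0,0.0854],[0,0,-0.035,0,0,0,0.0854],[-0.005,0.03,0,0,0,7.5,0.0854],[0,0.04,0,0,0,0,0.0854],[0,0.04,0,0,0,0,0.0854],[0,0.02,0,0,0,0,0.0854],[0,0,0,0,0,0,0.0854],[0,0,0,0,0,0,0.0854]]'
python3 - <<'E'
from h import *
st=arm.read_state();M=R.from_quat(st["ee_rot"]).as_matrix();print((M.T@(np.array([434,-121,31])-st["position"])).round(1),M.round(3))
d=arm.get_image("top");cv2.imwrite("pics/t2.png",cv2.resize(d["image"][150:290,260:460,::-1],None,fx=4,fy=4,interpolation=2))
E
```

```text
contact_force: [0.6, 0.3, -0.3]
gripper_width: 85.0
clock: 8.1
position: [442.6, -128.3, 187.9]
ee_rot: [-0.66, 0.751, -0.001, 0.001]
contact_force: [0.0, -0.6, 0.2]
gripper_width: 85.3
grasp_force: 0.0
[ -6.2   9.7 156.9] [[-0.128 -0.992  0.002]
 [-0.992  0.128 -0.   ]
 [-0.    -0.002 -1.   ]]
```

View pics/t2.png

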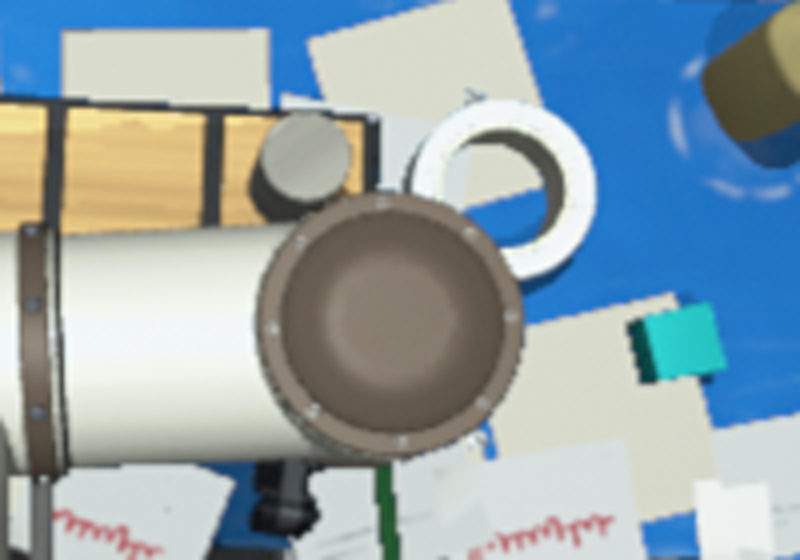

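The core stands upright on tile_4, its top at top-image pixel (336,189). The arm covers the cube here. Lower over the cube and grip.

```bash
python3 - <<'E'
from h import *
d=arm.get_image("top");print("core at",onz(d,336.2,189.0,118))
E
python3 -m pendant '[[-0.006,0.0095,0,0,0,0,0.0854],[0,0,0.04,0,0,0,0.0854],[0,0,0.04,0,0,0,0.0854],[0,0,0.04,0,0,0,0.0854],[0,0,0.025,0,0,0,0.0854],[0,0,0.011,0,0,0,0.0854],[0,0,0,0,0,0,0.0854],[0,0,0,0,0,0,0.0854]]'
python3 -m pendant '[[0,0,0,0,0,0,0.03],[0,0,0,0,0,0,0.03],[0,0,0,0,0,0,0.03],[0,0,0,0,0,0,0.03],[0,0,0,0,0,0,0.03],[0,0,0,0,0,0,0.03],[0,0,0,0,0,0,0.03],[0,0,0,0,0,0,0.03],[0,0,0,0,0,0,0.03]]'
python3 - <<'E'
from h import *
d=arm.get_image("scene");cv2.imwrite("pics/s3.png",cv2.resize(d["image"][130:240,250:390,::-1],None,fx=4,fy=4,interpolation=2))
E
```

```text
core at [ 569.50411636 -144.88721814  118.        ]
clock: 9.0
position: [433.8, -121.0, 31.4]
ee_rot: [-0.66, 0.751, 0.0, -0.0]
contact_force: [-0.1, -0.5, -0.4]
gripper_width: 85.5
grasp_force: 0.0
clock: 9.9
position: [434.1, -121.1, 32.3]
ee_rot: [-0.66, 0.751, -0.001, 0.001]
contact_force: [-1.1, 1.8, 6.1]
gripper_width: 39.1
grasp_force: 60.9
```

View pics/s3.png

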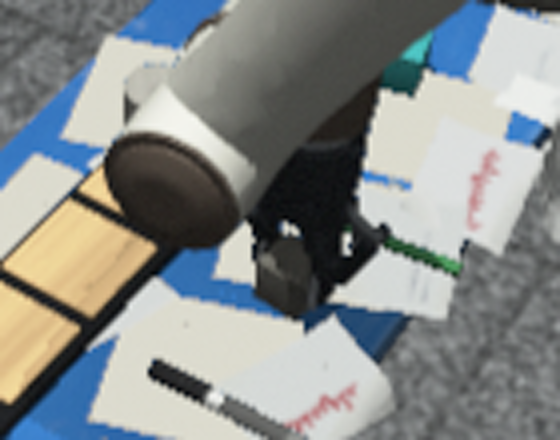

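The cube is held between the fingers (crop (290,270)), with the opening at 39 mm. Placed, the core measures (569.5,−144.9), within 2.5 mm of centre. Carry the cube to tile_2.

```bash
python3 -m pendant '[[0,0,-0.02,0,0,0,0.03],[0,0,-0.03,0,0,0,0.03],[0,0,-0.02,0,0,0,0.03],[-0.023,-0.015,0,0,0,0,0.03],[-0.035,-0.0225,0,0,0,0,0.03],[-0.035,-0.0225,0,0,0,0,0.03],[-0.035,-0.0225,0,0,0,0,0.03],[-0.035,-0.0225,0,0,0,0,0.03],[-0.02,-0.0145,0,0,0,0,0.03],[0,0,0,0,0,0,0.03],[0,0,0,0,0,0,0.03],[0,0,0,0,0,0,0.03]]'
python3 - <<'E'
from h import *
st=arm.read_state();M=R.from_quat(st["ee_rot"]).as_matrix();print((M.T@(np.array([576,45,49])-st["position"])).round(1))
E
```

```text
clock: 11.15
position: [574.3, 44.2, 100.9]
ee_rot: [-0.66, 0.751, 0.0, -0.001]
contact_force: [-0.7, 0.7, -1.4]
gripper_width: 38.9
grasp_force: 60.8
[-1.  -1.7 51.9]
```

```bash
python3 -m pendant '[[-0.001,-0.0015,0.02,0,0,0,0.03],[0,0,0.02,0,0,0,0.03],[0,0,0.007,0,0,0,0.03],[0,0,0.002,0,0,0,0.03],[0,0,0,0,0,0,0.03],[0,0,0,0,0,0,0.03]]'|egrep 'pos|contact'
python3 -m pendant '[[0,0,0.001,0,0,0,0.03],[0,0,0,0,0,0,0.03]]'|egrep 'pos|contact'
python3 -m pendant '[[0,0,0.001,0,0,0,0.03],[0,0,0,0,0,0,0.03]]'|egrep 'pos|contact'
python3 -m pendant '[[0,0,0.001,0,0,0,0.03],[0,0,0,0,0,0,0.03]]'|egrep 'pos|contact'
```

```text
position: [577.6, 45.8, 53.3]
contact_force: [-0.0, 0.1, -1.3]
position: [577.3, 45.9, 51.8]
contact_force: [-0.4, -0.7, -0.7]
position: [577.1, 45.8, 50.4]
contact_force: [-0.5, -0.5, -1.2]
position: [577.1, 45.9, 50.4]
contact_force: [-2.9, 0.3, 4.4]
```

```bash
python3 -m pendant '[[0,0,-0.001,0,0,0,0.0854],[0,0,0,0,0,0,0.0854],[0,0,0,0,0,0,0.0854],[0,0,0,0,0,0,0.0854],[0,0,0,0,0,0,0.0854],[0,0,0,0,0,0,0.0854],[0,0,-0.02,0,0,0,0.0854],[0,0,-0.035,0,0,0,0.0854],[0,0,-0.04,0,0,0,0.0854]]'|egrep 'pos|grip|contact'
python3 -m pendant '[[0,0,0,0,0,7,0.06],[0,0,0,0,0,7,0.06],[0,0,0,0,0,7,0.06],[0,0,0,0,0,6.5,0.06],[0.007,0.032,0,0,0,0,0.06],[0.007,0.032,0,0,0,0,0.06],[0.007,0.032,0,0,0,0,0.06],[0.006,0.032,0,0,0,0,0.06],[0,0,0.05,0,0,0,0.06],[0,0,0,0,0,0,0.06],[0,0,0,0,0,0,0.06]]'
python3 - <<'E'
from h import *
st=arm.read_state();M=R.from_quat(st["ee_rot"]).as_matrix();print((M.T@(np.array([456.6,97,29])-st["position"])).round(1),M.round(3))
d=arm.get_image("scene");t=arm.get_image("top")
a=cv2.resize(d["image"][170:290,190:330,::-1],(560,480),interpolation=2);b=cv2.resize(t["image"][170:290,200:260,::-1],(240,480),interpolation=2)
cv2.imwrite("pics/s4.png",np.hstack([a,b]))
E
```

```text
position: [576.2, 45.5, 145.1]
contact_force: [-0.2, -0.5, 0.3]
gripper_width: 85.1
clock: 14.35
position: [456.7, 96.6, 95.3]
ee_rot: [-0.463, 0.886, -0.0, -0.001]
contact_force: [0.3, -0.0, 1.4]
gripper_width: 60.4
grasp_force: 0.0
[-0.4  0.3 66.3] [[-0.571 -0.821 -0.002]
 [-0.821  0.571 -0.002]
 [ 0.002  0.    -1.   ]]
```

View pics/s4.png

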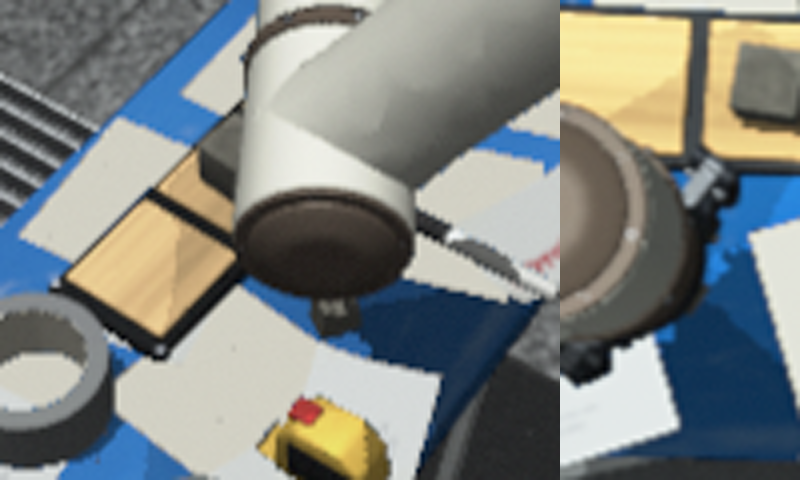

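The spacer (left crop (335,312)) is untouched, and the gripper sits above it behind the wrist hub, with its fingers clear of the tile row. Lower and grip.

```bash
python3 -m pendant '[[0,0,0.03,0,0,0,0.06],[0,0,0.02,0,0,0,0.06],[0,0,0.012,0,0,0,0.06],[0,0,0.003,0,0,0,0.06],[0,0,0,0,0,0,0.06],[0,0,0,0,0,0,0.06]]'
python3 -m pendant '[[0,0,0,0,0,0,0.012],[0,0,0,0,0,0,0.012],[0,0,0,0,0,0,0.012],[0,0,0,0,0,0,0.012],[0,0,0,0,0,0,0.012],[0,0,0,0,0,0,0.012],[0,0,0,0,0,0,0.012],[0,0,0,0,0,0,0.012]]'
```

```text
clock: 15.05
position: [457.7, 97.2, 31.5]
ee_rot: [-0.463, 0.887, 0.0, 0.001]
contact_force: [0.4, 0.1, 0.7]
gripper_width: 59.5
grasp_force: 0.0
clock: 15.85
position: [457.0, 97.1, 31.0]
ee_rot: [-0.463, 0.886, -0.0, 0.001]
contact_force: [-0.5, 0.3, 5.9]
gripper_width: 20.5
grasp_force: 59.1
```

```bash
python3 -m pendant '[[0,0,-0.02,0,0,0,0.012],[0,0,-0.03,0,0,0,0.012],[0,0,-0.015,0,0,0,0.012],[-0.02,-0.0145,0,0,0,0,0.012],[-0.033,-0.0235,0,0,0,0,0.012],[-0.033,-0.0235,0,0,0,0,0.012],[-0.02,-0.0145,0,0,0,0,0.012],[0,0,0,0,0,0,0.012],[0,0,0,0,0,0,0.012],[0,0,0,0,0,0,0.012]]'
python3 - <<'E'
from h import *
st=arm.read_state();M=R.from_quat(st["ee_rot"]).as_matrix();print((M.T@(np.array([579.3,140.6,48])-st["position"])).round(1))
E
```

```text
clock: 16.85
position: [578.3, 139.8, 94.9]
ee_rot: [-0.463, 0.887, 0.0, -0.001]
contact_force: [-0.0, -0.0, -0.1]
gripper_width: 20.9
grasp_force: 58.8
[-1.3 -0.4 46.9]
```

```bash
python3 -m pendant '[[-0.001,0,0.02,0,0,0,0.012],[0,0,0.016,0,0,0,0.012],[0,0,0.006,0,0,0,0.012],[0,0,0.002,0,0,0,0.012],[0,0,0,0,0,0,0.012],[0,0,0,0,0,0,0.012]]'|egrep 'pos|contact'
python3 -m pendant '[[0,0,0.001,0,0,0,0.012],[0,0,0,0,0,0,0.012]]'|egrep 'pos|contact'
python3 -m pendant '[[0,0,0.001,0,0,0,0.012],[0,0,0,0,0,0,0.012]]'|egrep 'pos|contact'
python3 -m pendant '[[0,0,0.001,0,0,0,0.012],[0,0,0,0,0,0,0.012]]'|egrep 'pos|contact'
python3 - <<'E'
from h import *
d=arm.get_image("scene");cv2.imwrite("pics/s5.png",cv2.resize(d["image"][170:290,170:330,::-1],(640,480),interpolation=2))
E
```

```text
position: [580.5, 141.3, 52.2]
contact_force: [-0.0, -0.5, 0.0]
position: [580.3, 141.2, 50.7]
contact_force: [0.1, -0.2, -0.4]
position: [580.1, 141.1, 49.3]
contact_force: [-0.6, -0.1, 0.2]
position: [580.2, 141.2, 49.1]
contact_force: [-2.0, -0.5, 3.8]
```

View pics/s5.png

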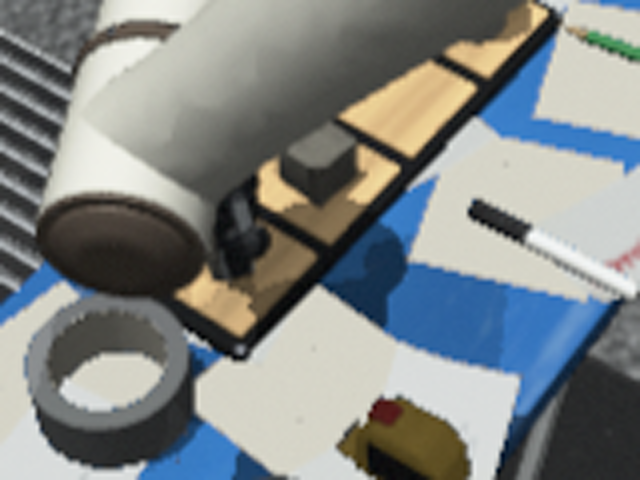

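The cube stands in the middle of tile_2 (crop (318,165)), and the spacer touches tile_1 between the fingers. Release, rise, and go to the holder.

```bash
python3 -m pendant '[[0,0,-0.001,0,0,0,0.06],[0,0,0,0,0,0,0.06],[0,0,0,0,0,0,0.06],[0,0,0,0,0,0,0.06],[0,0,0,0,0,0,0.06],[0,0,-0.02,0,0,0,0.06],[0,0,-0.045,0,0,0,0.0854],[0,0,-0.045,0,0,0,0.0854],[0,0,0,0,0,-8.5,0.0854],[0,0,0,0,0,-8.5,0.0854],[0,0,0,0,0,-8.5,0.0854],[0,0,0,0,0,-8.5,0.0854]]'|egrep 'pos|grip|contact'
python3 -m pendant '[[-0.025,0.026,0,0,0,-1,0.0854],[-0.025,0.026,0,0,0,0,0.0854],[-0.025,0.026,0,0,0,0,0.0854],[-0.025,0.026,0,0,0,0,0.0854],[-0.025,0.026,0,0,0,0,0.0854],[-0.026,0.025,0,0,0,0,0.0854],[0,0,0.02,0,0,0,0.0854],[0,0,0,0,0,0,0.0854],[0,0,0,0,0,0,0.0854]]'
python3 - <<'E'
from h import *
st=arm.read_state();M=R.from_quat(st["ee_rot"]).as_matrix();print((M.T@(np.array([425,292,46])-st["position"])).round(1),st["joints"])
d=arm.get_image("scene");t=arm.get_image("top")
cv2.imwrite("pics/s6.png",np.hstack([cv2.resize(d["image"][160:360,160:330,::-1],(425,500),interpolation=2),cv2.resize(t["image"][150:300,120:220,::-1],(333,500),interpolation=2)]))
E
```

```text
position: [580.0, 141.1, 159.3]
contact_force: [-0.5, 0.4, 0.7]
gripper_width: 85.6
clock: 20.2
position: [425.3, 292.0, 139.3]
ee_rot: [0.708, -0.706, 0.0, 0.0]
contact_force: [-1.1, 0.4, -0.5]
gripper_width: 85.3
grasp_force: 0.0
[-0.   0.3 93.3] [ 9.16758673e-01  3.22896278e-01 -4.16985891e-01  3.83039742e-04
 -8.31878154e-01 -9.14735009e-01]
```

View pics/s6.png

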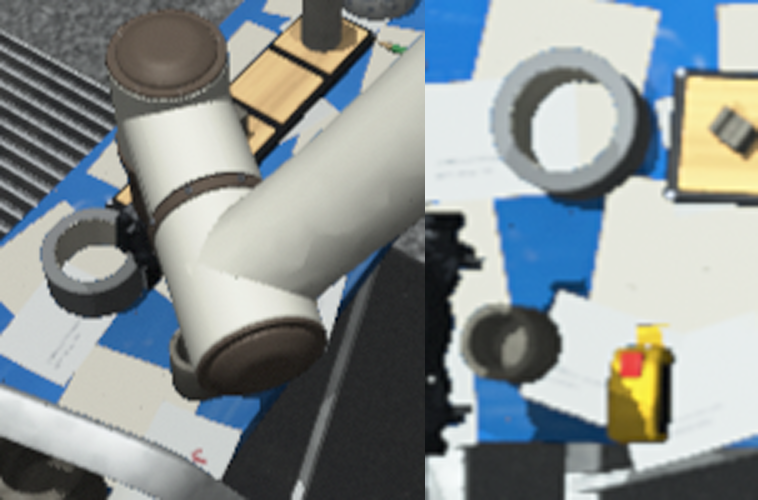

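Spacer stands on tile_1 (right crop (735,128)). The holder (500,342) is unmoved, and the gripper is above it with its fingers either side along x. Lower and grip.

```bash
python3 -m pendant '[[0,0,0.03,0,0,0,0.0854],[0,0,0.03,0,0,0,0.0854],[0,0,0.022,0,0,0,0.0854],[0,0,0.01,0,0,0,0.0854],[0,0,0,0,0,0,0.0854],[0,0,0,0,0,0,0.0854]]'
python3 -m pendant '[[0,0,0,0,0,0,0.045],[0,0,0,0,0,0,0.045],[0,0,0,0,0,0,0.045],[0,0,0,0,0,0,0.045],[0,0,0,0,0,0,0.045],[0,0,0,0,0,0,0.045],[0,0,0,0,0,0,0.045],[0,0,0,0,0,0,0.045]]'
```

```text
clock: 20.9
position: [426.1, 292.7, 48.2]
ee_rot: [0.708, -0.706, 0.0, -0.001]
contact_force: [0.0, 0.1, 0.5]
gripper_width: 85.0
grasp_force: 0.0
clock: 21.7
position: [425.7, 292.9, 48.9]
ee_rot: [0.708, -0.706, -0.0, -0.001]
contact_force: [-1.9, -0.6, 6.2]
gripper_width: 52.3
grasp_force: 62.9
```

```bash
python3 -m pendant '[[0,0,-0.01,0,0,0,0.045],[0,0,-0.005,0,0,0,0.045],[0,0,0,0,0,0,0.045],[0,0,0,0,0,0,0.045]]'
python3 - <<'E'
from h import *
d=arm.get_image("scene");t=arm.get_image("top")
cv2.imwrite("pics/s7.png",np.hstack([cv2.resize(d["image"][260:340,200:300,::-1],(500,400),interpolation=2),cv2.resize(t["image"][215:295,110:170,::-1],(300,400),interpolation=2)]))
E
```

```text
clock: 22.1
position: [425.2, 292.2, 62.4]
ee_rot: [0.708, -0.706, -0.0, -0.0]
contact_force: [0.3, -0.2, -3.4]
gripper_width: 52.7
grasp_force: 63.7
```

View pics/s7.png

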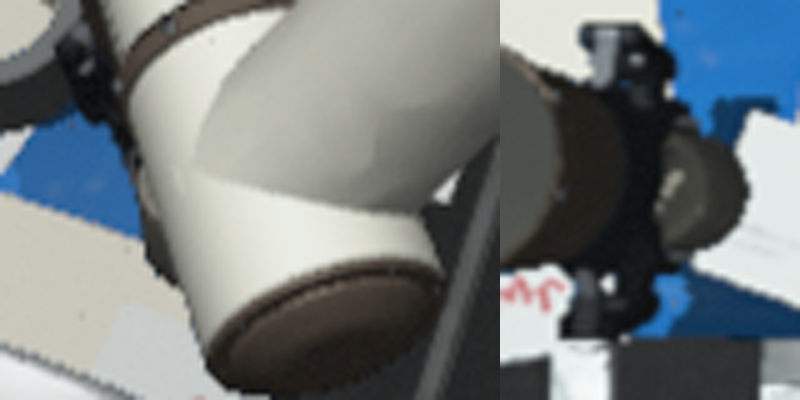

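The holder is lifted, held between the fingers, with its edge at the expected place (top pixel x≈159). The force reads −3.4 N. Carry it to tile_3 above the other samples.

```bash
python3 -m pendant '[[0,0,-0.03,0,0,0,0.045],[0,0,-0.035,0,0,0,0.045],[0.02,-0.008,0,0,0,0,0.045],[0.04,-0.017,0,0,0,0,0.045],[0.04,-0.017,0,0,0,0,0.045],[0.04,-0.017,0,0,0,0,0.045],[0.04,-0.017,0,0,0,0,0.045],[0.04,-0.017,0,0,0,0,0.045],[0.04,-0.017,0,0,0,0,0.045],[0.04,-0.017,0,0,0,0,0.045],[0.03,-0.014,0,0,0,0,0.045],[0.013,-0.007,0,0,0,0,0.045]]'
python3 -m pendant '[[0,0,0,0,0,0,0.045],[0,0,0,0,0,0,0.045],[0,0,0,0,0,0,0.045]]'
python3 - <<'E'
from h import *
st=arm.read_state();M=R.from_quat(st["ee_rot"]).as_matrix();print((M.T@(np.array([573.3,-51.1,64])-st["position"])).round(1))
d=arm.get_image("scene");t=arm.get_image("top")
cv2.imwrite("pics/s8.png",np.hstack([cv2.resize(d["image"][120:260,200:340,::-1],(450,450),interpolation=2),cv2.resize(t["image"][150:250,260:340,::-1],(340,450),interpolation=2)]))
E
```

```text
clock: 23.4
position: [574.4, -53.1, 126.5]
ee_rot: [-0.707, 0.707, 0.0, -0.001]
contact_force: [0.4, 0.5, -2.8]
gripper_width: 52.2
grasp_force: 64.2
clock: 23.7
position: [573.4, -49.4, 127.1]
ee_rot: [0.708, -0.706, -0.0, 0.0]
contact_force: [-0.1, 0.2, -2.6]
gripper_width: 52.2
grasp_force: 64.2
[ 1.7  0.1 63.1]
```

View pics/s8.png

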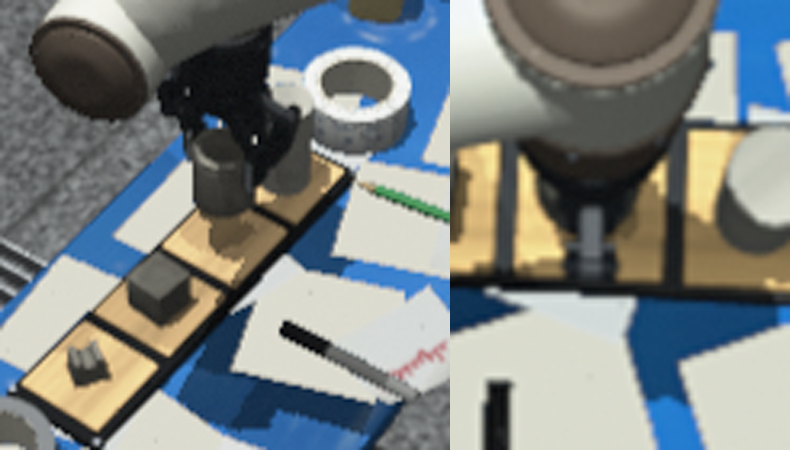

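The holder hangs upright above tile_3 (left crop (220,175)), with the core, cube and spacer all standing on their tiles. I check its position from the rim, then lower.

```bash
python3 - <<'E'
from h import *
d=arm.get_image("scene");print(onz(d,268.2,165.2,141).round(1))
E
python3 -m pendant '[[0.0015,0,0.02,0,0,0,0.045],[0,0,0.02,0,0,0,0.045],[0,0,0.012,0,0,0,0.045],[0,0,0.005,0,0,0,0.045],[0,0,0,0,0,0,0.045],[0,0,0,0,0,0,0.045]]'|egrep 'pos|contact'
python3 -m pendant '[[0,0,0.001,0,0,0,0.045],[0,0,0,0,0,0,0.045]]'|egrep 'pos|contact'
python3 -m pendant '[[0,0,0.001,0,0,0,0.045],[0,0,0,0,0,0,0.045]]'|egrep 'pos|contact'
python3 -m pendant '[[0,0,0.001,0,0,0,0.045],[0,0,0,0,0,0,0.045]]'|egrep 'pos|contact'
```

```text
[576.7 -44.7 141. ]
position: [574.7, -51.7, 71.0]
contact_force: [0.3, 0.1, -1.9]
position: [574.3, -51.9, 69.9]
contact_force: [0.3, -0.4, -2.9]
position: [574.0, -51.9, 68.4]
contact_force: [-0.3, -0.2, -1.7]
position: [573.9, -51.9, 67.2]
contact_force: [1.0, 1.2, -3.2]
```

```bash
python3 -m pendant '[[0.002,0,0,0,0,0,0.045],[0,0,0.001,0,0,0,0.045],[0,0,0,0,0,0,0.045]]'|egrep 'pos|contact'
python3 -m pendant '[[0,0,0.001,0,0,0,0.045],[0,0,0,0,0,0,0.045]]'|egrep 'pos|contact'
python3 -m pendant '[[0,0,0.001,0,0,0,0.045],[0,0,0,0,0,0,0.045]]'|egrep 'pos|contact'
```

```text
position: [574.1, -54.2, 67.0]
contact_force: [-1.9, -1.4, 3.3]
position: [574.1, -54.2, 67.0]
contact_force: [-4.0, -0.6, 9.5]
position: [574.1, -54.2, 67.0]
contact_force: [-5.2, 1.1, 14.3]
```

Seated. Release, rise clear, and check.

```bash
python3 -m pendant '[[0,0,-0.002,0,0,0,0.0854],[0,0,0,0,0,0,0.0854],[0,0,0,0,0,0,0.0854],[0,0,0,0,0,0,0.0854],[0,0,0,0,0,0,0.0854],[0,0,0,0,0,0,0.0854],[0,0,-0.02,0,0,0,0.0854],[0,0,-0.04,0,0,0,0.0854],[0,0,-0.05,0,0,0,0.0854],[0,0,-0.05,0,0,0,0.0854]]'
python3 -m pendant '[[0,0.05,0,0,0,0,0.0854],[0,0.05,0,0,0,0,0.0854],[0,0.05,0,0,0,0,0.0854],[0,0.05,0,0,0,0,0.0854],[0.04,0,0,0,0,0,0.0854],[0.04,0,0,0,0,0,0.0854],[0.04,0,0,0,0,0,0.0854],[0.04,0,0,0,0,0,0.0854],[0.04,0,0,0,0,0,0.0854],[0.04,0,0,0,0,0,0.0854],[0,0,0,0,0,0,0.0854],[0,0,0,0,0,0,0.0854]]'
python3 - <<'E'
from h import *
d=arm.get_image("scene");t=arm.get_image("top")
cv2.imwrite("pics/s9.png",np.vstack([cv2.resize(d["image"][130:260,200:340,::-1],(323,300),interpolation=2).copy() if 0 else cv2.resize(d["image"][130:260,180:375,::-1],(450,300),interpolation=2),np.zeros((0,450,3),np.uint8)]))
cv2.imwrite("pics/s9t.png",cv2.resize(t["image"][165:225,190:360,::-1],None,fx=4.5,fy=4.5,interpolation=2))
E
```

```text
clock: 26.75
position: [573.5, -54.0, 227.6]
ee_rot: [0.708, -0.706, -0.0, 0.001]
contact_force: [0.5, -0.5, 0.1]
gripper_width: 85.4
grasp_force: 0.0
clock: 27.95
position: [374.0, -294.9, 225.8]
ee_rot: [-0.707, 0.707, 0.001, -0.0]
contact_force: [0.3, 0.3, -0.1]
gripper_width: 85.3
grasp_force: 0.0
```

View pics/s9t.png

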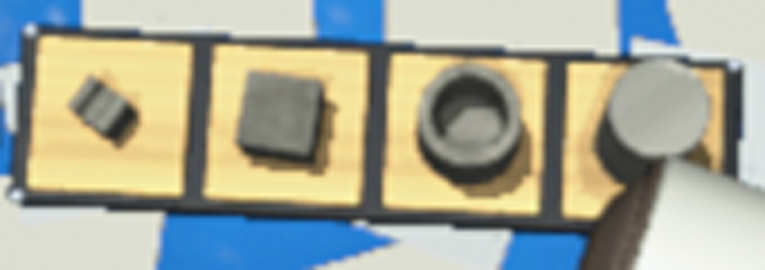

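View pics/s9.png

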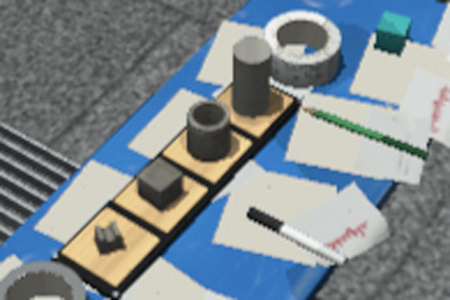

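All four stand upright on their tiles. Top crop pixels are spacer (103,110), cube (279,113), holder rim (471,115) and core top (659,107). I check the offsets before handing in.

```bash
python3 - <<'E'
from h import *
t=arm.get_image("top")
T=[(579.3,140.6),(576.2,45),(573.3,-51.1),(570.3,-146.9)]
for (n,u,v,z),c in zip((("spacer",103,110,45),("cube",281,113,58),("holder",471,115,78),("core",659,107,118)),T):
    print(n,(onz(t,190+u/4.5-.4,165+v/4.5-.4,z)[:2]-c).round(1))
E
```

```text
spacer [-1.6 -1.1]
cube [-0.7 -0.5]
holder [-0.6 -2.7]
core [0.6 2.4]
```

```bash
python3 -c "
from bench import arm
print(arm.job_done())"
```

```text
the job is handed in; nothing more can be done
None
```

The job is handed in: core, holder, cube and spacer stand upright on tiles 4, 3, 2 and 1 (tallest next to the white roll), each measured within about 3 mm of its tile's centre, after about 28 s of robot time; the hand-in returned no verdict.

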